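Open the dust shield to its working height

ROBOT

A 7-joint arm with a two-finger parallel gripper is mounted at the origin on the work surface. World frame = base frame: x ahead of the robot, y to its left, z up, the work surface at z = 0. Lengths are in m, angles in rad, forces in N, time in s.
With the tool pointing down it reaches from about 0.35 to 0.9 m from the base axis. Payload 7.2 kg.
Tool frame: the origin (TCP) lies midway between the tips of the shut fingers; the grasp point (between the pads) lies 19 mm behind it; x points along the fingers, z is the direction in which the jaws open and shut, and the axes are right-handed (so a half turn about x gives the same grasp; the last joint's range is limited). The gripper opens to 88 mm and grips with 3 to 60 N. Pads are 20 mm wide; open, the fingers measure 115 mm over their backs; the gripper's body (75 mm by 178 mm) begins 61 mm behind the grasp point.
Start: joints at [1.213, 0.411, -0.013, 1.596, 0.006, 1.134, -0.082], TCP at [0.179, -0.599, 0.223] pointing down, gripper open.
Joint ranges: [-2.95, 2.95], [-0.29, 1.99], [-1.47, 1.44], [0.14, 2.54], [-1.03, 4.17], [0.13, 1.85], [-2.86, 2.86]. Speed limits (rad/s): [2.39, 2.39, 3.01, 3.01, 3.14, 3.14, 3.14].

INTERFACE

Orientations are given as a 3x3 rotation matrix whose columns are the frame's x, y, z axes.
In Python, from plant import r gives the robot as it stands.
- The arm moves only by the tool play_rows, never from a script. Its argument "moves" is a list of rows, each a list of 5 numbers: the shift along the tool's x, y, z in mm, then the turn about the tool's x in rad, then the gripper's target within -1 to 1 (fully open at 1, half-way at 0, shut at -1). In form: [[x, y, z, twist, grip], ...]. A call has 1 to 20 rows; each row shifts and turns the pose as measured when the row begins, along the tool's axes as they then stand; what a row does not reach is not made up. A row lasts 1/12 s, in which the tool goes at most 41.7 mm and 7.16 degrees, less where a joint would pass 70% of its speed; a pose out of reach is approached as far as the arm can. A call is refused whole if a number of a shift passes 41.7 or a number of a turn 0.125, either way. A call with a gripper value outside its range is refused whole. The fingers move at their own pace and stop on an object; the grip force is fixed at half the most. Time passes only in rows, so rows that do not move let the fingers close. It gives the time, the measured TCP pose, the force and the opening at its end, in the units of the state.
- r.get_state(): the state, without advancing time (a new reading comes with each control period).
- r.read_camera(name): name is "scene" or "side" or "wrist"; returns a dict with "color" (480x640x3 uint8, blue, green, red), "depth" (480x640 float32, m along the optical axis (not along the pixel's ray), 0 where there is no reading), "fx", "fy", "cx", "cy" (pixels), "rvec" (rotation vector, rad) and "tvec" (3), from world to camera coordinates, as OpenCV has them; the wrist camera has in their place "mount" (4x4, takes a point from camera to tool coordinates, whose origin is the TCP and whose axes are the tool frame's). Camera axes: x right, y down, z forward; pixel columns grow to the right and rows downward; lengths in m; the calibration is good to about 2 mm. A picture is of the moment at which its call begins: read the wrist's pose just before it.
- r.job_done(): hands the job in, once; it reports no verdict.
The state is a dict: "clock": time; "joint_positions": joint angles; "joint_vel": joint speeds; "joint_efforts": joint torques, N m; "tool_pos": TCP position; "orientation": TCP orientation; "force": force on the tool from outside, world axes, zero at the start; "wrist_torque": the same for the moment, N m; "opening": opening from 0.0 (shut) to 1.0 (fully open).
Only numpy, scipy, OpenCV 4.12 (cv2) and the standard library are available. Lean on these libraries where they do the work, as an engineer would, in place of code of your own. Each camera call takes 0.05 s, during which the arm holds its last target.

TASK

Two engraver's dust shields stand on the bench. Raise the sash of the one with the teal ledge by pushing up under the ledge, until the ledge is level with the yellow clip on that shield's own post, and leave it standing there. Leave the sash with the orange ledge as it is.

Things in the scene. Friction and masses are not known exactly. Their poses are not given: they have to be found in the camera images.
- teal_sash (a joint): Height of the teal-ledged sash above its closed position, m: 0 closed, 0.175 fully up. Slides straight up between two posts (24 mm square, 380 mm tall, centred 125 mm to either side, beam across the top) of a fixed shield. Counterbalanced: moves up or down with a push of about 1 to 4 N and stays where it is left, but fingers rubbing on it can drag it along.
- teal_ledge (a point): Middle of the front edge of the teal ledge, at half its thickness: a level bar along the bottom of the clear sash, 200 mm wide (frame y), 14 mm thick, jutting 46 mm towards the robot from pane, posts and base. Frame x is level, from the front edge into the shield; z up. Below it is free space to the table (83 mm or more), back to the base's upright front, 46 mm behind the edge.
- teal_mark: Yellow clip around the left post (+y side, as the robot sees it) of the teal-ledged shield: the height mark. 50 x 60 mm, 14 mm high, origin on the post's axis at half its height, z up. It sits 155 to 255 mm above the table, differently each time. The ledge is level with it when both middles have the same height.
- orange_ledge (a point): Middle of the front edge of the orange ledge of the other shield, which is built the same, stands beside the first (left or right), has its own yellow clip and must stay as it is.

How it is judged:
At the end, for the whole second after the job is handed in: The teal ledge stands still at the height of its shield's yellow clip, centre to centre within 12 mm either way, and the orange ledge is within 15 mm of where it started (z of teal_ledge in the frame of teal_mark between -0.012 and 0.012 m and velocity of joint teal_sash between -0.01 and 0.01 m/s and distance of orange_ledge from where it was at the start of the episode below 0.015 m); the robot touches nothing.
It fails at once if the sash with the orange ledge is moved by more than 15 mm (distance of orange_ledge from where it was at the start of the episode above 0.015 m).
It also fails if it takes over 40 s, if anything falls off the work surface, if the arm or the gripper's body presses on something with over 40 N, if the wrist force passes 120 N, or if a joint passes its speed limit or range.

## Working session

There is one attempt and no reset: what is moved stays moved. The work goes in short steps, Python scripts to look and compute and a tool call to move; the robot and the scene stay as the last step left them, time stands still between calls to the robot, and variables do not carry over. Pictures are saved under pics/ and viewed, and the job is handed in when it is done.

Besides the shell and the picture viewer there is one more tool, called by a JSON object that holds its "api" and its "payload", one argument or row to a line. play_rows: Moves the arm, as the interface text tells. Its arguments: {"type":"object","properties":{"moves":{"type":"array","items":{"type":"array","items":{"type":"number"}}}},"required":["moves"]}

```bash
mkdir -p pics; python3 - <<'E'
from plant import r
import cv2,pickle
s=r.get_state();print(s)
d={}
for n in("scene","side","wrist"):
    c=r.read_camera(n);d[n]=c;cv2.imwrite(f"pics/{n}0.png",c["color"])
    print(n,{k:v for k,v in c.items() if k not in("color","depth")})
pickle.dump(d,open("d0.pkl","wb"))
E
```

```text
{'clock': 0.0, 'joint_positions': array([ 1.21281781,  0.41189948, -0.01269165,  1.59703954,  0.00560934,
        1.13430379, -0.08219582]), 'joint_vel': array([-0.00034856,  0.00173361, -0.00069483, -0.00050553, -0.00205255,
       -0.00042461,  0.00137738]), 'joint_efforts': array([ 6.62164675e-04, -5.87956631e+01,  6.42114412e-01, -2.91071606e+01,
       -5.38174447e-02,  1.85026653e-02,  2.02334109e-04]), 'tool_pos': array([ 0.17838695, -0.5984717 ,  0.22181131]), 'orientation': array([[-5.85517681e-04,  9.58303128e-01,  2.85752993e-01],
       [ 1.50465172e-03,  2.85753562e-01, -9.58301955e-01],
       [-9.99998697e-01, -1.31144006e-04, -1.60922622e-03]]), 'force': array([-0.20538938,  0.53355377, -0.27999874]), 'wrist_torque': array([-0.06670105, -0.02459119, -0.02570631]), 'opening': 0.9952355827127666}
scene {'fx': 452.8727688544646, 'fy': 452.8727688544646, 'cx': 316.7482444777655, 'cy': 237.44494012048497, 'rvec': array([ 2.13148525,  1.84233625, -0.37271448]), 'tvec': array([-0.16250264, -0.54026452,  1.17830726])}
side {'fx': 586.2259690991432, 'fy': 586.2259690991432, 'cx': 322.3513761275481, 'cy': 241.9353690022236, 'rvec': array([ 0.73775135, -2.56709888,  1.19742393]), 'tvec': array([0.59474293, 0.36024566, 0.9870797 ])}
wrist {'fx': 375.72317683159673, 'fy': 375.72317683159673, 'cx': 316.4071061535223, 'cy': 245.45904354796127, 'mount': array([[ 2.91515923e-05, -2.47399492e-01,  9.68913562e-01,
        -1.61661414e-01],
       [-1.09312121e-03, -9.68912991e-01, -2.47399313e-01,
         6.62518081e-02],
       [ 9.99999402e-01, -1.05192788e-03, -2.98682988e-04,
         6.53881854e-04],
       [ 0.00000000e+00,  0.00000000e+00,  0.00000000e+00,
         1.00000000e+00]])}
```

View pics/scene0.png

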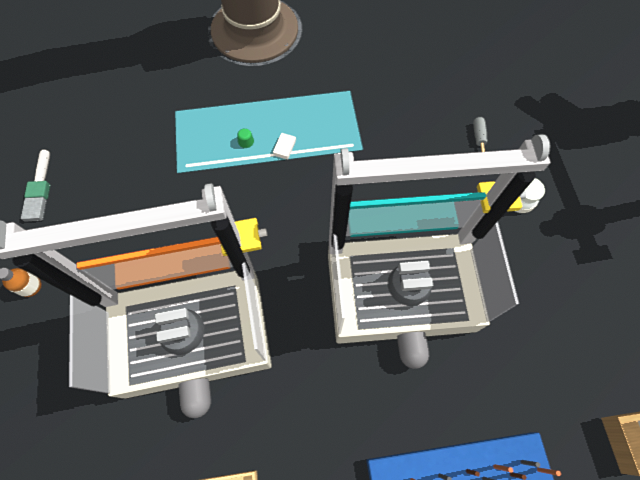

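View pics/side0.png

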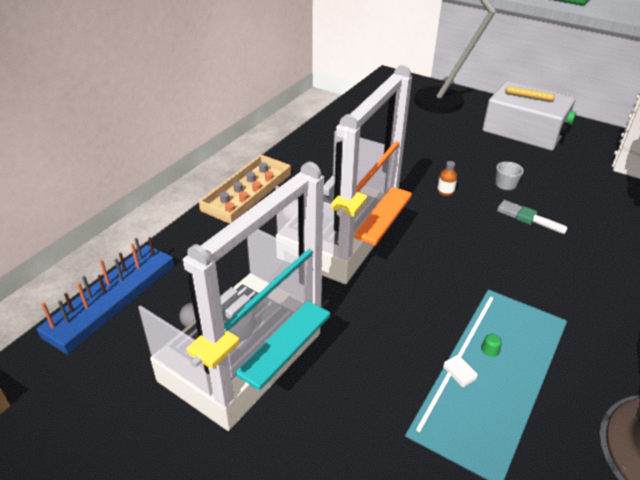

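View pics/wrist0.png

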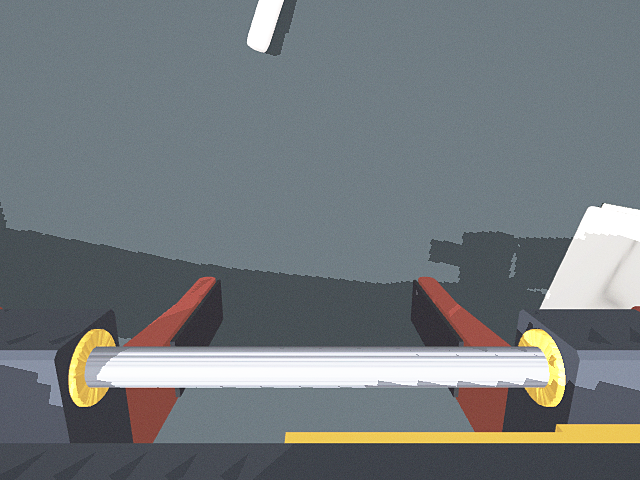

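The scene view shows the teal shield on the right (ledge at about 415,215, clip at 495,197) and the orange shield on the left (+y is to the right). The side view shows the teal ledge at (285,345) and its clip at (213,348). The wrist view shows only the gripper. Next I'll measure.

```bash
cat > h.py <<'E'
import cv2,numpy as np
def world(c,m):
    v,u=np.nonzero(m&(c["depth"]>0)); z=c["depth"][v,u]
    p=np.c_[(u-c["cx"])/c["fx"]*z,(v-c["cy"])/c["fy"]*z,z]
    R=cv2.Rodrigues(c["rvec"])[0]
    return (p-c["tvec"])@R,u,v
def hsvmask(c,h0,h1,s=150,v=80):
    return cv2.inRange(cv2.cvtColor(c["color"],cv2.COLOR_BGR2HSV),(h0,s,v),(h1,255,255))
def blobs(c,h0,h1,s=150,v=80,amin=60):
    m=hsvmask(c,h0,h1,s,v);n,l,st,ce=cv2.connectedComponentsWithStats(m)
    for i in range(1,n):
        if st[i,4]>=amin:
            p,u,vv=world(c,l==i)
            yield st[i],ce[i],p,u,vv
E
python3 - <<'E'
import pickle,numpy as np
from h import *
d=pickle.load(open("d0.pkl","rb"));np.set_printoptions(precision=4,suppress=True)
for n in("side","scene"):
  for nm,a,b in(("teal",82,95),("orange",5,16),("yellow",22,34)):
    for st,ce,p,u,v in blobs(d[n],a,b):
      print(n,nm,st,ce.round(),"lo",np.percentile(p,2,axis=0),"hi",np.percentile(p,98,axis=0),"med",np.median(p,0))
E
```

```text
side teal [225 250  87  80 689] [266. 290.] lo [0.651  0.1286 0.2343] hi [0.6679 0.3331 0.2447] med [0.6599 0.2456 0.2416]
side teal [ 236  302   94   88 2864] [282. 345.] lo [0.6061 0.1376 0.1186] hi [0.6591 0.3286 0.1287] med [0.6317 0.2415 0.1256]
side orange [357 142  42  50 294] [378. 165.] lo [ 0.6768 -0.3037  0.2112] hi [ 0.7127 -0.0916  0.2386] med [ 0.6842 -0.1945  0.235 ]
side orange [440 169  17  13 166] [448. 175.] lo [ 0.6055 -0.5121  0.0462] hi [ 0.6442 -0.4854  0.0717] med [ 0.6211 -0.4953  0.06  ]
side orange [ 355  187   57   59 1453] [383. 215.] lo [ 0.6315 -0.2954  0.0015] hi [ 0.6876 -0.0941  0.1231] med [ 0.6577 -0.1849  0.1192]
side yellow [332 192  35  24 420] [350. 203.] lo [ 0.6511 -0.0831  0.2194] hi [ 0.7009 -0.0259  0.2335] med [ 0.6668 -0.0431  0.2306]
side yellow [188 332  51  36 900] [214. 349.] lo [0.6417 0.3383 0.2224] hi [0.6912 0.3943 0.2351] med [0.6566 0.3739 0.2324]
scene teal [350 193 136  16 978] [416. 200.] lo [0.5459 0.1246 0.0021] hi [0.6728 0.3314 0.2456] med [0.6638 0.2265 0.2429]
scene teal [351 227 107  10 198] [404. 231.] lo [0.6591 0.1
[... 282 characters left out ...]
.6957 -0.0995  0.1193] med [ 0.6899 -0.1993  0.1138]
scene orange [  2 268  27  23 374] [ 17. 280.] lo [ 0.6109 -0.519   0.0478] hi [ 0.6482 -0.4859  0.0731] med [ 0.6353 -0.4968  0.0615]
scene yellow [477 181  18  13 143] [485. 186.] lo [0.5257 0.3344 0.0007] hi [0.6643 0.475  0.2488] med [0.6506 0.343  0.2336]
scene yellow [481 197  10  16  99] [485. 205.] lo [0.6721 0.3321 0.2241] hi [0.6926 0.3403 0.2357] med [0.6841 0.3355 0.2326]
scene yellow [507 196  15  16 117] [515. 205.] lo [0.6804 0.3543 0.2234] hi [0.7056 0.3912 0.2898] med [0.6935 0.3823 0.2336]
scene yellow [236 218  26  35 628] [249. 235.] lo [ 0.5747 -0.0576  0.0018] hi [ 0.7029 -0.0273  0.2346] med [ 0.6791 -0.0418  0.2319]
```

```bash
python3 - <<'E'
import pickle,numpy as np
from h import *
d=pickle.load(open("d0.pkl","rb"));np.set_printoptions(precision=4,suppress=True)
for nm,a,b in(("teal",82,95),("yellow",22,34),("orange",5,16)):
    for st,ce,p,u,v in blobs(d["side"],a,b,amin=800):
      z0=np.median(p[:,2]);q=p[abs(p[:,2]-z0)<.004]
      print(nm,len(q),q[:,2].mean(), np.histogram(p[:,2],bins=np.arange(z0-.016,z0+.01,.002))[0])
      rr=cv2.minAreaRect((q[:,:2]*1000).astype(np.float32));print(rr,cv2.boxPoints(rr))
      A=np.c_[q[:,:2]-q[:,:2].mean(0),np.ones(len(q))];print(np.linalg.lstsq(A,q[:,2],rcond=None)[0])
E
python3 -c "
import cv2
a=cv2.imread('pics/side0.png')[160:440,120:440];cv2.imwrite('pics/sidez.png',cv2.resize(a,None,fx=2.1,fy=2.1))"
```

```text
teal 2664 0.12566837698344974 [   0    0    7   32   54   85  226 1023 1189  226   12    1    0]
((633.6780395507812, 230.36526489257812), (200.96006774902344, 51.093994140625), 86.45600128173828) [[601.9687 131.6566]
 [652.965  128.4982]
 [665.3874 329.0739]
 [614.3911 332.2323]]
[ 0.0073 -0.0021  0.1257]
yellow 769 0.23252530371373276 [  0   1  10  36  36  36  56 266 384  63   0   0]
((667.9903564453125, 365.0385437011719), (59.6373405456543, 53.5410270690918), 87.48068237304688) [[639.935  336.4254]
 [693.4243 334.072 ]
 [696.0457 393.6517]
 [642.5565 396.0051]]
[ 0.0099 -0.0033  0.2325]
orange 1241 0.11938277322218335 [  0   7  23  25  40  39 111 431 536 163  24   1   0]
((659.3150634765625, -192.32240295410156), (51.400665283203125, 205.85215759277344), 3.006406784057617) [[ 628.2518  -90.8859]
 [ 639.0483 -296.4547]
 [ 690.3783 -293.7589]
 [ 679.5818  -88.1901]]
[ 0.0053 -0.0007  0.1194]
```

View pics/sidez.png

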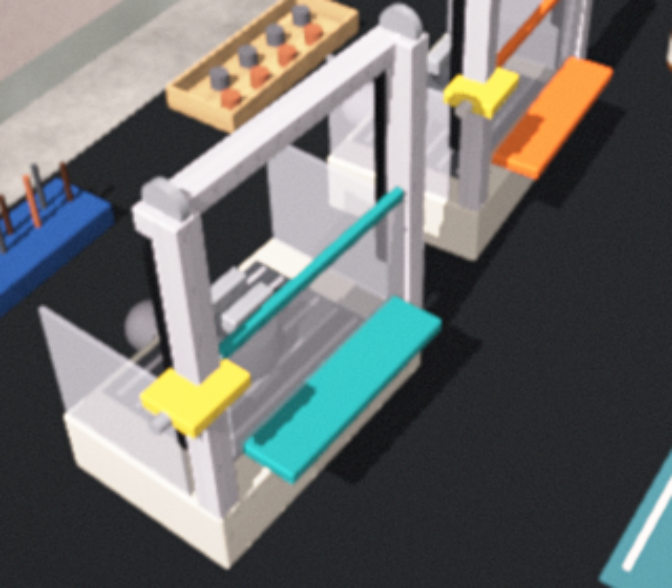

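The teal ledge top is at z≈0.1257 and its clip top at z≈0.2325. Both parts are 14 mm thick, so the lift is about 107 mm. The front-edge middle is near (0.608, 0.232), with its inward normal about 3.5° towards −y. First I move to face the shields in free space, with the fingers shut.

{"api": "play_rows", "payload": {
  "moves": [
    [0,20,-30,0.097,-1],
    [0,20,-36,0.097,-1],
    [0,20,-36,0.097,-1],
    [0,20,-36,0,-1],
    [0,20,-36,0,-1],
    [0,20,-36,0,-1],
    [0,20,-36,0,-1],
    [0,20,-36,0,-1],
    [0,20,-36,0,-1],
    [0,20,-36,0,-1],
    [0,20,-36,0,-1],
    [0,20,-36,0,-1],
    [0,20,-36,0,-1],
    [0,20,-36,0,-1],
    [0,20,-36,0,-1],
    [0,20,-36,0,-1]
  ]
}}

```text
clock: 1.48
tool_pos: [0.4836, -0.0195, 0.218]
orientation: [[-0.003, 0.999, -0.034], [-0.002, -0.034, -0.999], [-1.0, -0.003, 0.002]]
force: [0.4, -0.3, 0.5]
opening: 0.004
```

```bash
cat > st.py <<'E'
from plant import r
import numpy as np
np.set_printoptions(precision=3,suppress=True)
s=r.get_state()
for k in("clock","joint_positions","tool_pos","orientation","force","opening"):print(k,s[k])
E
python3 st.py
```

```text
clock 1.4833
joint_positions [ 0.315  0.209 -0.432  1.909  0.102  1.048 -1.765]
tool_pos [ 0.484 -0.02   0.218]
orientation [[-0.003  0.999 -0.034]
 [-0.002 -0.034 -0.999]
 [-1.    -0.003  0.002]]
force [ 0.443 -0.297  0.457]
opening 0.003732547143420708
```

Moves accept no tilt command. So I test in free space whether rising past the point where the wrist can still point down tips the tool forwards.

{"api": "play_rows", "payload": {
  "moves": [
    [-30,0,0,0,-1],
    [-38,0,0,0,-1],
    [-38,0,0,0,-1],
    [-38,0,0,0,-1],
    [-38,0,0,0,-1],
    [-38,0,0,0,-1],
    [-38,0,0,0,-1],
    [-38,0,0,0,-1]
  ]
}}

```text
clock: 2.15
tool_pos: [0.484, -0.0077, 0.5163]
orientation: [[-0.023, 1.0, -0.014], [0.005, -0.014, -1.0], [-1.0, -0.023, -0.005]]
force: [1.6, -0.3, 0.0]
opening: 0.003
```

```bash
python3 st.py
```

```text
clock 2.15
joint_positions [ 0.304  0.106 -0.434  1.338  0.037  1.73  -1.707]
tool_pos [ 0.484 -0.008  0.516]
orientation [[-0.023  1.    -0.014]
 [ 0.005 -0.014 -1.   ]
 [-1.    -0.023 -0.005]]
force [ 1.611 -0.293  0.046]
opening 0.0028399110850554597
```

{"api": "play_rows", "payload": {
  "moves": [
    [-20,0,0,0,-1],
    [-20,0,0,0,-1],
    [-20,0,0,0,-1],
    [-20,0,0,0,-1]
  ]
}}

```text
clock: 2.48
tool_pos: [0.486, -0.0088, 0.5721]
orientation: [[-0.013, 1.0, -0.016], [0.002, -0.016, -1.0], [-1.0, -0.013, -0.002]]
force: [0.1, -1.1, -0.7]
opening: 0.002
```

```bash
python3 st.py
```

```text
clock 2.4833
joint_positions [ 0.012  0.101 -0.106  1.21   0.007  1.844 -1.678]
tool_pos [ 0.486 -0.009  0.572]
orientation [[-0.013  1.    -0.016]
 [ 0.002 -0.016 -1.   ]
 [-1.    -0.013 -0.002]]
force [ 0.132 -1.106 -0.719]
opening 0.002486969366521771
```

{"api": "play_rows", "payload": {
  "moves": [
    [-20,0,0,0,-1],
    [-20,0,0,0,-1],
    [-20,0,0,0,-1],
    [-20,0,0,0,-1]
  ]
}}

```text
clock: 2.82
tool_pos: [0.4861, -0.0089, 0.5879]
orientation: [[0.011, 1.0, -0.017], [-0.002, -0.017, -1.0], [-1.0, 0.011, 0.002]]
force: [-0.4, -0.9, -0.1]
opening: 0.001
```

```bash
python3 st.py
```

```text
clock 2.8167
joint_positions [-0.553  0.074  0.53   1.215 -0.036  1.852 -1.622]
tool_pos [ 0.486 -0.009  0.588]
orientation [[ 0.011  1.    -0.017]
 [-0.002 -0.017 -1.   ]
 [-1.     0.011  0.002]]
force [-0.358 -0.869 -0.083]
opening 0.0013176309747711858
```

{"api": "play_rows", "payload": {
  "moves": [
    [-35,20,0,0,-1],
    [-35,20,0,0,-1],
    [-35,20,0,0,-1]
  ]
}}

```text
clock: 3.07
tool_pos: [0.5326, -0.0067, 0.6256]
orientation: [[0.101, 0.995, -0.013], [-0.003, -0.013, -1.0], [-0.995, 0.101, 0.002]]
force: [0.9, 0.2, -0.1]
opening: 0.007
```

```bash
python3 st.py
```

```text
clock 3.0667
joint_positions [-0.579  0.138  0.621  1.075 -0.083  1.852 -1.578]
tool_pos [ 0.533 -0.007  0.626]
orientation [[ 0.101  0.995 -0.013]
 [-0.003 -0.013 -1.   ]
 [-0.995  0.101  0.002]]
force [ 0.908  0.228 -0.115]
opening 0.0069204340265172646
```

Pressing up and out at the wrist's limit does tip the tool forwards, about 2° per row, with joint 6 held steady at its stop. I continue.

{"api": "play_rows", "payload": {
  "moves": [
    [-35,22,0,0,-1],
    [-35,22,0,0,-1],
    [-35,22,0,0,-1],
    [-35,22,0,0,-1],
    [-35,22,0,0,-1],
    [-35,22,0,0,-1]
  ]
}}

```text
clock: 3.57
tool_pos: [0.6032, -0.0015, 0.7128]
orientation: [[0.297, 0.955, -0.004], [-0.003, -0.003, -1.0], [-0.955, 0.297, 0.002]]
force: [0.3, 0.1, -0.2]
opening: 0.004
```

```bash
python3 st.py
```

```text
clock 3.5667
joint_positions [-0.388  0.222  0.46   0.784 -0.113  1.852 -1.575]
tool_pos [ 0.603 -0.001  0.713]
orientation [[ 0.297  0.955 -0.004]
 [-0.003 -0.003 -1.   ]
 [-0.955  0.297  0.002]]
force [ 0.303  0.102 -0.242]
opening 0.003927719920564572
```

{"api": "play_rows", "payload": {
  "moves": [
    [-36,16,0,0,-1],
    [-36,16,0,0,-1],
    [-36,16,0,0,-1],
    [-36,18,0,0,-1],
    [-36,20,0,0,-1],
    [-36,20,0,0,-1]
  ]
}}

```text
clock: 4.07
tool_pos: [0.5959, -0.001, 0.8135]
orientation: [[0.48, 0.877, -0.004], [-0.004, -0.002, -1.0], [-0.877, 0.48, 0.003]]
force: [-0.2, 0.6, 0.4]
opening: 0.007
```

```bash
python3 st.py
```

```text
clock 4.0667
joint_positions [-0.445  0.192  0.545  0.62  -0.132  1.853 -1.577]
tool_pos [ 0.596 -0.001  0.813]
orientation [[ 0.48   0.877 -0.004]
 [-0.004 -0.002 -1.   ]
 [-0.877  0.48   0.003]]
force [-0.245  0.602  0.39 ]
opening 0.007017570646388148
```

{"api": "play_rows", "payload": {
  "moves": [
    [-34,21,0,0,-1],
    [-34,21,0,0,-1],
    [-33,22,0,0,-1],
    [-33,22,0,0,-1],
    [-33,23,0,0,-1],
    [-33,24,0,0,-1],
    [-32,25,0,0,-1],
    [-32,25,0,0,-1]
  ]
}}

```text
clock: 4.73
tool_pos: [0.5565, -0.0013, 0.9487]
orientation: [[0.697, 0.717, -0.002], [-0.002, -0.001, -1.0], [-0.717, 0.697, 0.001]]
force: [-0.1, 0.4, 0.3]
opening: 0.008
```

```bash
python3 st.py
```

```text
clock 4.7333
joint_positions [-0.522  0.153  0.684  0.391 -0.183  1.853 -1.578]
tool_pos [ 0.556 -0.001  0.949]
orientation [[ 0.697  0.717 -0.002]
 [-0.002 -0.001 -1.   ]
 [-0.717  0.697  0.001]]
force [-0.148  0.429  0.284]
opening 0.008179756268635555
```

The tool is now tilted about 44°, which lets me reach under the ledge. I come down and across to the front of the teal shield.

{"api": "play_rows", "payload": {
  "moves": [
    [15,-20,-8,0,-1],
    [20,-27,-13,0,-1],
    [20,-27,-13,0,-1],
    [20,-27,-13,0,-1],
    [20,-27,-13,0,-1],
    [20,-27,-13,0,-1],
    [20,-27,-13,0,-1],
    [20,-27,-13,0,-1],
    [20,-27,-13,0,-1],
    [20,-27,-13,0,-1]
  ]
}}

```text
clock: 5.57
tool_pos: [0.5099, 0.0986, 0.7007]
orientation: [[0.713, 0.701, -0.011], [0.003, -0.019, -1.0], [-0.701, 0.713, -0.015]]
force: [-0.4, -1.2, 0.6]
opening: 0.005
```

```bash
python3 st.py
```

```text
clock 5.5667
joint_positions [-0.461 -0.293 -0.05   1.509  0.364  1.223 -2.101]
tool_pos [0.51  0.099 0.701]
orientation [[ 0.713  0.701 -0.011]
 [ 0.003 -0.019 -1.   ]
 [-0.701  0.713 -0.015]]
force [-0.352 -1.225  0.558]
opening 0.004571519593030844
```

{"api": "play_rows", "payload": {
  "moves": [
    [24,-26,-12,0,-1],
    [24,-26,-12,0,-1],
    [24,-26,-12,0,-1],
    [24,-26,-12,0,-1],
    [24,-26,-12,0,-1],
    [24,-26,-12,0,-1]
  ]
}}

```text
clock: 6.07
tool_pos: [0.5126, 0.1679, 0.506]
orientation: [[0.717, 0.697, -0.025], [-0.005, -0.031, -1.0], [-0.697, 0.717, -0.018]]
force: [1.4, -0.1, -1.0]
opening: 0.003
```

```bash
python3 st.py
```

```text
clock 6.0667
joint_positions [-0.258 -0.27  -0.351  1.923  0.472  0.852 -2.433]
tool_pos [0.513 0.168 0.506]
orientation [[ 0.717  0.697 -0.025]
 [-0.005 -0.031 -1.   ]
 [-0.697  0.717 -0.018]]
force [ 1.425 -0.087 -1.014]
opening 0.0028742325403495945
```

{"api": "play_rows", "payload": {
  "moves": [
    [26,-24,-6,-0.03,-1],
    [26,-24,-6,-0.03,-1],
    [26,-24,-6,-0.03,-1],
    [26,-24,-6,-0.03,-1]
  ]
}}

```text
clock: 6.4
tool_pos: [0.5176, 0.1929, 0.3602]
orientation: [[0.72, 0.691, 0.065], [0.001, 0.093, -0.996], [-0.694, 0.717, 0.066]]
force: [1.2, 0.0, -0.1]
opening: 0.006
```

```bash
python3 st.py
```

```text
clock 6.4
joint_positions [-0.196 -0.145 -0.514  2.167  0.805  0.614 -2.764]
tool_pos [0.518 0.193 0.36 ]
orientation [[ 0.72   0.691  0.065]
 [ 0.001  0.093 -0.996]
 [-0.694  0.717  0.066]]
force [ 1.171  0.032 -0.137]
opening 0.006227970412129379
```

Joint 7 is nearing its limit, so I make a half turn about the tool axis to free it. The gripper is symmetric, so this changes nothing else. I start with four rows as a check.

{"api": "play_rows", "payload": {
  "moves": [
    [0,0,0,-0.12,-1],
    [0,0,0,-0.12,-1],
    [0,0,0,-0.12,-1],
    [0,0,0,-0.12,-1]
  ]
}}

```text
clock: 6.73
tool_pos: [0.514, 0.1909, 0.3491]
orientation: [[0.711, 0.588, 0.385], [-0.003, 0.55, -0.835], [-0.703, 0.593, 0.393]]
force: [-0.6, 0.6, 0.1]
opening: 0.006
```

```bash
python3 st.py
```

```text
clock 6.7333
joint_positions [-0.247 -0.138 -0.473  2.183  0.823  0.618 -2.302]
tool_pos [0.514 0.191 0.349]
orientation [[ 0.711  0.588  0.385]
 [-0.003  0.55  -0.835]
 [-0.703  0.593  0.393]]
force [-0.584  0.557  0.136]
opening 0.00568174197269364
```

{"api": "play_rows", "payload": {
  "moves": [
    [0,0,0,-0.125,-1],
    [0,0,0,-0.125,-1],
    [0,0,0,-0.125,-1],
    [0,0,0,-0.125,-1],
    [0,0,0,-0.125,-1],
    [0,0,0,-0.125,-1],
    [0,0,0,-0.125,-1],
    [0,0,0,-0.125,-1],
    [0,0,0,-0.125,-1],
    [0,0,0,-0.125,-1],
    [0,0,0,-0.125,-1],
    [0,0,0,-0.125,-1],
    [0,0,0,-0.125,-1],
    [0,0,0,-0.125,-1],
    [0,0,0,-0.125,-1],
    [0,0,0,-0.125,-1],
    [0,0,0,-0.125,-1],
    [0,0,0,-0.125,-1],
    [0,0,0,-0.125,-1],
    [0,0,0,-0.125,-1]
  ]
}}

```text
clock: 8.4
tool_pos: [0.5123, 0.1902, 0.3559]
orientation: [[0.718, -0.695, 0.041], [0.001, 0.06, 0.998], [-0.696, -0.716, 0.044]]
force: [-0.5, 0.4, 0.3]
opening: 0.002
```

```bash
python3 st.py
```

```text
clock 8.4
joint_positions [-0.488 -0.155 -0.264  2.194  0.859  0.652  0.165]
tool_pos [0.512 0.19  0.356]
orientation [[ 0.718 -0.695  0.041]
 [ 0.001  0.06   0.998]
 [-0.696 -0.716  0.044]]
force [-0.468  0.422  0.285]
opening 0.002107760045544627
```

{"api": "play_rows", "payload": {
  "moves": [
    [20,20,6,0,-1],
    [24,24,6,0,-1],
    [24,24,6,0,-1],
    [24,24,6,0,-1]
  ]
}}

```text
clock: 8.73
tool_pos: [0.5189, 0.2214, 0.2372]
orientation: [[0.729, -0.684, 0.023], [0.01, 0.045, 0.999], [-0.684, -0.728, 0.04]]
force: [0.9, -0.2, 1.1]
opening: 0.004
```

```bash
python3 st.py
```

```text
clock 8.7333
joint_positions [-0.502  0.073 -0.354  2.33   1.402  0.605 -0.486]
tool_pos [0.519 0.221 0.237]
orientation [[ 0.729 -0.684  0.023]
 [ 0.01   0.045  0.999]
 [-0.684 -0.728  0.04 ]]
force [ 0.935 -0.193  1.115]
opening 0.004013480010111843
```

{"api": "play_rows", "payload": {
  "moves": [
    [23,21,2,0,-1],
    [23,21,2,0,-1],
    [23,22,2,0,-1],
    [23,22,2,0,-1]
  ]
}}

```text
clock: 9.07
tool_pos: [0.5279, 0.2389, 0.1096]
orientation: [[0.732, -0.681, 0.019], [0.02, 0.049, 0.999], [-0.681, -0.731, 0.05]]
force: [0.1, -1.1, -0.1]
opening: 0.007
```

```bash
python3 st.py
```

```text
clock 9.0667
joint_positions [-0.542  0.4   -0.363  2.403  1.928  0.752 -1.097]
tool_pos [0.528 0.239 0.11 ]
orientation [[ 0.732 -0.681  0.019]
 [ 0.02   0.049  0.999]
 [-0.681 -0.731  0.05 ]]
force [ 0.122 -1.055 -0.073]
opening 0.006957365004915711
```

{"api": "play_rows", "payload": {
  "moves": [
    [14,15,-4,0,-1],
    [14,15,-4,0,-1],
    [0,0,0,0,-1]
  ]
}}

```text
clock: 9.32
tool_pos: [0.5259, 0.2342, 0.0601]
orientation: [[0.727, -0.686, 0.016], [0.022, 0.046, 0.999], [-0.686, -0.726, 0.049]]
force: [-0.1, -0.1, 0.2]
opening: 0.004
```

```bash
python3 st.py; python3 - <<'E'
from plant import r
import cv2
for n in("side","scene"):
    c=r.read_camera(n);im=c["color"]
    a=im[160:440,120:440] if n=="side" else im[60:340,280:600]
    cv2.imwrite(f"pics/{n}1.png",cv2.resize(a,None,fx=2,fy=2))
E
```

```text
clock 9.3167
joint_positions [-0.529  0.531 -0.373  2.424  2.074  0.839 -1.251]
tool_pos [0.526 0.234 0.06 ]
orientation [[ 0.727 -0.686  0.016]
 [ 0.022  0.046  0.999]
 [-0.686 -0.726  0.049]]
force [-0.138 -0.096  0.211]
opening 0.004470522796394367
```

View pics/side1.png

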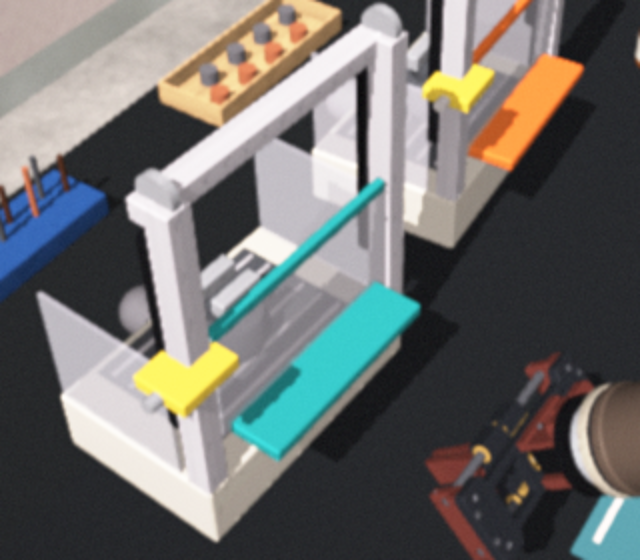

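View pics/scene1.png

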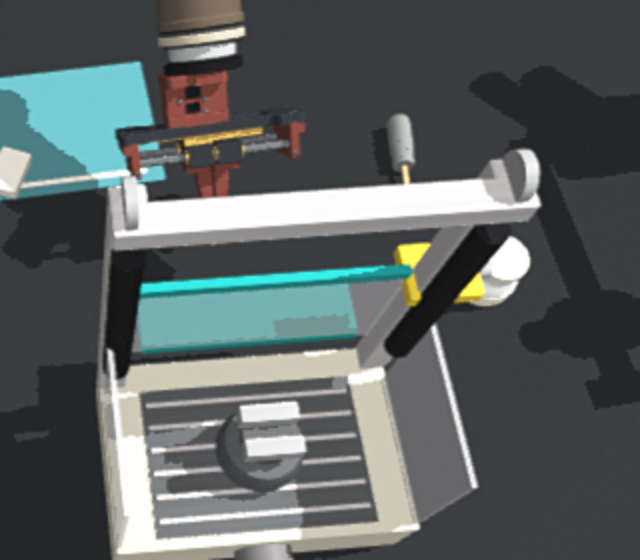

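The gripper is in front of the teal ledge and below it: side view, gripper at about (500,440) and ledge at (330,370). Now I slide under the ledge.

{"api": "play_rows", "payload": {
  "moves": [
    [18,-17,0,0,-1],
    [19,-18,0,0,-1],
    [19,-18,0,0,-1],
    [16,-16,0,0,-1]
  ]
}}

```text
clock: 9.75
tool_pos: [0.6286, 0.2374, 0.073]
orientation: [[0.733, -0.68, 0.007], [0.03, 0.043, 0.999], [-0.679, -0.732, 0.052]]
force: [0.1, -0.3, 0.3]
opening: 0.006
```

```bash
python3 st.py; python3 - <<'E'
from plant import r
import cv2
c=r.read_camera("side");cv2.imwrite("pics/side2.png",cv2.resize(c["color"][160:440,120:440],None,fx=2,fy=2))
E
```

```text
clock 9.75
joint_positions [-0.431  0.554 -0.287  2.242  2.133  0.681 -1.102]
tool_pos [0.629 0.237 0.073]
orientation [[ 0.733 -0.68   0.007]
 [ 0.03   0.043  0.999]
 [-0.679 -0.732  0.052]]
force [ 0.143 -0.327  0.251]
opening 0.0059102332884772716
```

View pics/side2.png

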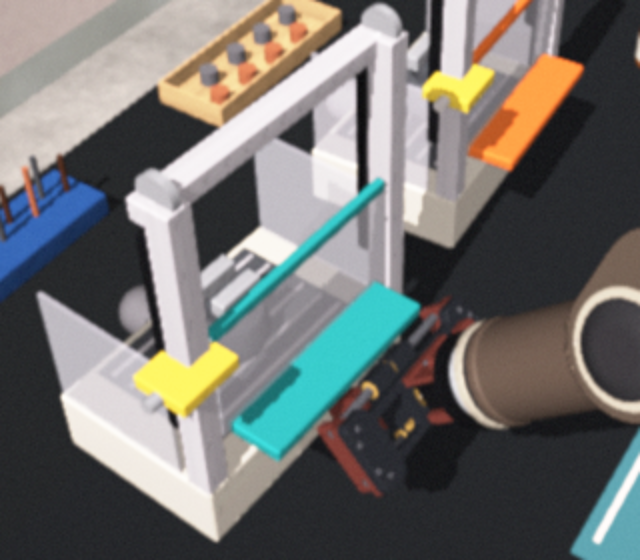

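{"api": "play_rows", "payload": {
  "moves": [
    [-5,-5,0,0,-1],
    [-8,-9,0,0,-1],
    [-8,-9,0,0,-1],
    [-8,-9,0,0,-1]
  ]
}}

```text
clock: 10.13
tool_pos: [0.6304, 0.2358, 0.1228]
orientation: [[0.733, -0.68, 0.008], [0.033, 0.048, 0.998], [-0.679, -0.731, 0.058]]
force: [0.1, -0.3, -3.7]
opening: 0.006
```

```bash
cat > meas.py <<'E'
from h import *
from plant import r
import sys
c=r.read_camera("side")
for nm,a,b in(("teal",82,95),("yellow",22,34),("orange",5,16)):
    for st,ce,p,u,v in blobs(c,a,b,amin=500):
      z0=np.median(p[:,2]);q=p[abs(p[:,2]-z0)<.004];print(nm,len(q),ce.round(),q.mean(0).round(4))
cv2.imwrite(f"pics/side{sys.argv[1]}.png",cv2.resize(c["color"][160:440,120:440],None,fx=2,fy=2))
E
python3 st.py;python3 meas.py 3
```

```text
clock 10.1333
joint_positions [-0.448  0.441 -0.254  2.228  1.999  0.587 -0.961]
tool_pos [0.63  0.236 0.123]
orientation [[ 0.733 -0.68   0.008]
 [ 0.033  0.048  0.998]
 [-0.679 -0.731  0.058]]
force [ 0.083 -0.272 -3.732]
opening 0.006328796595650218
teal 591 [266. 269.] [0.6594 0.2365 0.2859]
teal 2742 [281. 328.] [0.6331 0.2382 0.17  ]
yellow 744 [214. 348.] [0.6611 0.3702 0.2325]
orange 1251 [383. 215.] [ 0.6583 -0.1881  0.1194]
```

View pics/side3.png

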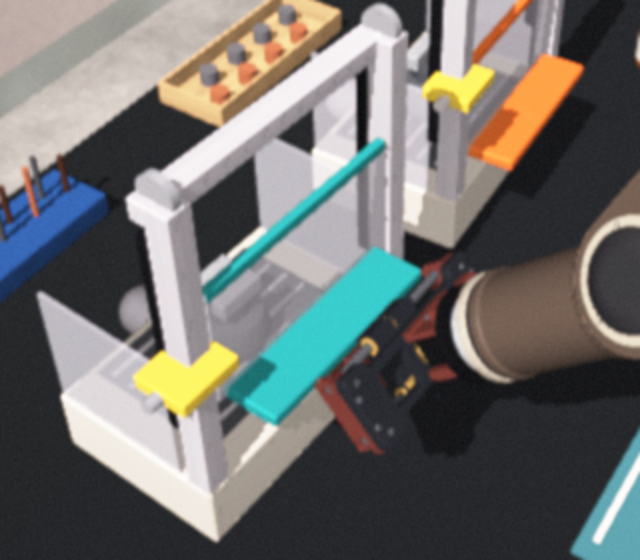

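The sash rises with the fingers: the ledge top is now at 0.170 against the target of 0.2325, the force is only 3.7 N, and the orange ledge hasn't moved. I continue.

{"api": "play_rows", "payload": {
  "moves": [
    [-8,-9,0,0,-1],
    [-8,-9,0,0,-1],
    [-8,-9,0,0,-1],
    [-7,-8,0,0,-1],
    [0,0,0,0,-1]
  ]
}}

```text
clock: 10.6
tool_pos: [0.6264, 0.2358, 0.1803]
orientation: [[0.736, -0.677, 0.002], [0.043, 0.049, 0.998], [-0.676, -0.734, 0.065]]
force: [0.2, 0.1, -1.2]
opening: 0.004
```

```bash
python3 st.py;python3 meas.py 4
```

```text
clock 10.6
joint_positions [-0.475  0.316 -0.216  2.211  1.801  0.508 -0.752]
tool_pos [0.626 0.236 0.18 ]
orientation [[ 0.736 -0.677  0.002]
 [ 0.043  0.049  0.998]
 [-0.676 -0.734  0.065]]
force [ 0.21   0.094 -1.232]
opening 0.0037356341676508735
teal 691 [262. 244.] [0.66   0.2405 0.3398]
teal 2852 [280. 306.] [0.6331 0.2394 0.2239]
yellow 731 [214. 348.] [0.6613 0.3701 0.2326]
orange 1243 [383. 215.] [ 0.6583 -0.1883  0.1194]
```

{"api": "play_rows", "payload": {
  "moves": [
    [-3,-3,0,0,-1],
    [-3,-3,0,0,-1],
    [0,0,0,0,-1],
    [0,0,0,0,-1]
  ]
}}

```text
clock: 10.98
tool_pos: [0.6246, 0.2357, 0.189]
orientation: [[0.736, -0.677, 0.0], [0.044, 0.049, 0.998], [-0.676, -0.734, 0.066]]
force: [0.2, -0.4, -1.5]
opening: -0.001
```

```bash
python3 st.py;python3 meas.py 5
```

```text
clock 10.9833
joint_positions [-0.479  0.297 -0.212  2.209  1.764  0.5   -0.713]
tool_pos [0.625 0.236 0.189]
orientation [[ 0.736 -0.677  0.   ]
 [ 0.044  0.049  0.998]
 [-0.676 -0.734  0.066]]
force [ 0.237 -0.423 -1.489]
opening -0.0005085488060958468
teal 702 [261. 241.] [0.6601 0.2414 0.3467]
teal 2873 [279. 303.] [0.6332 0.2394 0.2308]
yellow 740 [214. 349.] [0.6615 0.3707 0.2327]
orange 1244 [383. 215.] [ 0.6584 -0.1879  0.1195]
```

The ledge is 1.9 mm below the clip, well within 12 mm. I back off perpendicular to the fingers, down and back.

{"api": "play_rows", "payload": {
  "moves": [
    [0,8,0,0,-1],
    [0,15,0,0,-1],
    [0,20,0,0,-1],
    [0,20,0,0,-1],
    [-10,20,0,0,-1],
    [-20,15,0,0,-1],
    [-20,10,0,0,-1],
    [0,0,0,0,-1],
    [0,0,0,0,-1]
  ]
}}

```text
clock: 11.78
tool_pos: [0.5152, 0.2396, 0.1421]
orientation: [[0.741, -0.672, 0.002], [0.044, 0.052, 0.998], [-0.67, -0.739, 0.068]]
force: [1.2, -0.0, -0.1]
opening: 0.009
```

```bash
python3 st.py;python3 meas.py 6
```

```text
clock 11.7833
joint_positions [-0.577  0.301 -0.337  2.425  1.874  0.702 -1.05 ]
tool_pos [0.515 0.24  0.142]
orientation [[ 0.741 -0.672  0.002]
 [ 0.044  0.052  0.998]
 [-0.67  -0.739  0.068]]
force [ 1.209 -0.011 -0.136]
opening 0.009295731755734584
teal 692 [261. 241.] [0.66   0.2408 0.3468]
teal 2886 [280. 303.] [0.6331 0.2393 0.2308]
yellow 732 [214. 348.] [0.661  0.37   0.2327]
orange 1239 [383. 215.] [ 0.6585 -0.1883  0.1194]
```

View pics/side6.png

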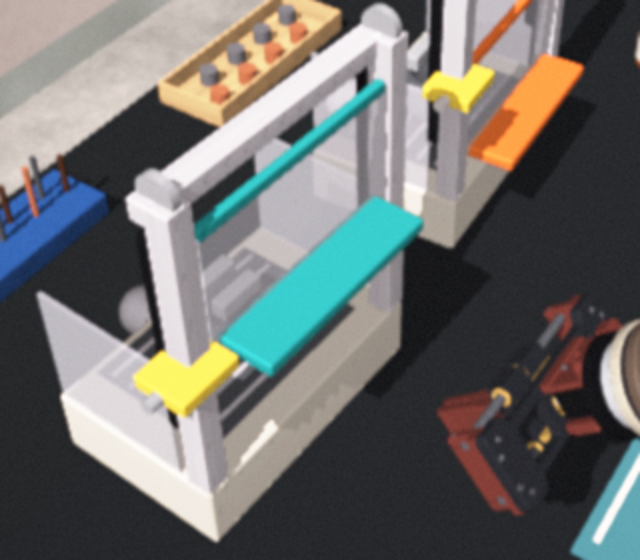

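The gripper is clear at about (530,420), and the teal ledge (320,285) stands level with the clip (185,378). The height hasn't changed since I let go. I hand the job in.

```bash
python3 -c "
from plant import r
print(r.job_done())"
```

```text
the job is handed in; nothing more can be done
None
```

I raised the teal sash about 105 mm by pushing up under its ledge with the shut fingers, backed off, and handed the job in at about 12 s. The hand-in reported no verdict.

**Last checks, by side-camera depth after backing off:**
- **Teal ledge:** its top is at z = 0.2308 and its clip's top at 0.2327. That puts it 1.9 mm low, against a tolerance of 12 mm, and the reading was the same before and after letting go.
- **Orange ledge:** it stayed at 0.1194, unmoved.
- **Contact:** the fingers are about 0.1 m clear of the ledge. The force readings were small: 1.5 to 3.7 N while lifting, and about 1 N (the noise level) after backing off.

**Joint limits:** the moves have no tilt command, so I tipped the tool about 44° by driving the arm up against joint 6's stop in free space. Joint 6 read up to 1.853 against the stated limit of 1.85, and joint 2 later read −0.293 against −0.29. Both held steady with no fault reported, but I could not check whether that counts as passing the range.

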